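Open the drop-front tool cabinet onto its supports

TASK

Open the red tool cabinet's front flap as a little worktop: first, with the flap still shut, pull both slide-out supports under it all the way out by their black knobs; then take the flap by its steel bar handle, swing it down and lower it gently until it lies level on both supports, and let go. Do not let the flap fall, and leave the other things on the bench and on the cabinet where they are.

Things in the scene. Friction and masses are not known exactly. Their poses are not given: they have to be found in the camera images.
- cabinet: Red drop-front tool cabinet fixed to the bench, 244 mm wide, 190 mm deep, 185 mm high. Origin: on the bench below the middle of the hinge line; x to the cabinet's back, y to its left (seen from the robot), z up; supports and flap come out toward -x. Hinge line along y, 85 mm above the bench. The shut flap leans back 25 degrees; the flat top starts 60 mm behind the hinge line.
- flap (a joint): Flap angle (rad): 0 shut, 0.436 upright, 2.007 level toward the robot, stop at 2.36 below level. Red flap 236 mm wide, 10 mm thick, its free edge 118 mm from the hinge line, 0.35 kg. Nearly free: before upright it falls shut, past upright it falls open fast; it stays level only on the pulled-out supports.
- flap_bar (a point): Middle of the flap's handle (sizes in mm): steel bar, diameter 12, 110 long along the cabinet's y, held beyond the flap's free edge by two posts like a D (posts 55 either side, 32 clear between bar and edge). Shut: 70 behind the hinge line, 224 above the bench; level: 156 in front, 90 above (156 along the flap, 5 inside its outer face). Pinched, it can turn in the pads.
- support_l (a joint): How far the left (+y) support is out (m): 0 = in, 0.08 = fully out, at its stop. It slides along the cabinet's -x with about 2 N of friction and stays where it is left; it may begin up to 15 mm out. Aluminium bar 20 mm wide, 26 mm high, its top at 85 mm height, 85 mm to the side of the cabinet's middle.
- knob_l (a point): Centre of the black round knob of the left (+y) support: 22 mm diameter, 20 mm long along the cabinet's x (its axis), 72 mm above the bench, 46 mm in front of the hinge line when the support is in. Can be pinched from above across its sides (along the cabinet's y). Axes as the cabinet's.
- support_r (a joint): How far the right (-y) support is out (m): 0 = in, 0.08 = fully out, at its stop. It slides along the cabinet's -x with about 2 N of friction and stays where it is left; it may begin up to 15 mm out. Aluminium bar 20 mm wide, 26 mm high, its top at 85 mm height, 85 mm to the side of the cabinet's middle.
- knob_r (a point): Centre of the black round knob of the right (-y) support: 22 mm diameter, 20 mm long along the cabinet's x (its axis), 72 mm above the bench, 46 mm in front of the hinge line when the support is in. Can be pinched from above across its sides (along the cabinet's y). Axes as the cabinet's.
- lid_tin: Small round tin with a white rim, 57 mm across, 24 mm high, loose on the back of the cabinet's top; a bystander. Origin: centre of its underside.
- black_case: Long black moulded case, 61x238x33 mm, loose on the bench to the right; a bystander. Origin: centre of its underside.
- oil_bottle: Cream squeeze bottle with black nozzle, 47 mm across, 137 mm high, loose on the left; a bystander. Origin: centre of its underside.
- tape_roll: Roll of masking tape lying flat, 86 mm across, 19 mm high, loose on the left; a bystander. Origin: centre of its underside.
- grease_tub: Blue and cream tub with a lid, 107 mm across, 116 mm high, loose at the front left; a bystander. Origin: centre of its underside.

How it is judged:
By the outcome, as a careful person would: the job done as asked, in the order asked, and still so for the second after the job is handed in, with the robot touching nothing.
It also fails if it takes over 56 s, if anything falls off the work surface, if the arm or the gripper's body presses on something with over 40 N, if the wrist force passes 120 N, or if a joint passes its speed limit or range.

ROBOT

A 6-joint arm with a two-finger parallel gripper is mounted at the origin on a cart in front of the work surface, level with it; the furniture and walls round the work are solid. World frame = base frame: x ahead of the robot, y to its left, z up, the work surface at z = 0. Lengths are in m, angles in rad, forces in N, time in s.
With the tool pointing down it reaches from about 0.35 to 0.775 m from the base axis. Payload 5.5 kg.
Tool frame: the origin (TCP) lies where the fingers leave the gripper's body, on its centre line; the fingertips stand env.tip_reach ahead of it and the grasp point (between the pads) lies 54 mm ahead of it (env.tip_reach is the distance from the TCP to the fingertips, in m); z points along the fingers, y is the line along which they close (so a half turn about z gives the same grasp; the last joint's range is limited). The gripper opens to 85 mm and grips with 20 to 120 N. Pads are 22 mm wide; open, the fingers measure 114 mm over their backs; the gripper's body (76 mm by 85 mm) begins 54 mm behind the grasp point. The pads swing forward as they close: fully open they stand 13 mm farther back than shut.
Start: joints at [1.159, 0.313, 0.046, 1.304, 0, 1.431], TCP at [0.154, 0.554, 0.304] pointing down, gripper open.
Joint ranges: [-2.76, 2.76], [-0.86, 1.69], [-1.03, 1.26], [-2.2, 2.34], [-1.47, 1.5], [-3.14, 3.14]. Speed limits (rad/s): [2.57, 2.57, 3.14, 3.14, 3.14, 3.14].

INTERFACE

Orientations are given as a unit quaternion [w, x, y, z].
In Python, from workcell import status, optics, hand_in, env gives the robot as it stands.
- The arm moves only by the shell command python3 -m handwheel 'ROWS' [FORCE]. ROWS is a JSON object whose one key "deltas" holds a list of rows, each a list of 5 numbers: the opening, from -1 (shut) to 1 (fully open), then the shift along the tool's x, y, z in units of 40 mm (1.0 is 40 mm), then the turn about the tool's z in units of 10 degrees (1.0 is 10 degrees). In form: {"deltas": [[jaw, x, y, z, roll], ...]}. A call has 1 to 20 rows; each row shifts and turns the commanded pose from where the row before left it, along the tool's axes as they then stand; what a row does not reach is not made up. A row lasts 1/8 s, in which the tool goes at most 62.5 mm and 10.7 degrees, less where a joint would pass 70% of its speed; a pose out of reach is approached as far as the arm can. A call is refused whole if a number of a shift passes 1 or a number of a turn 1, either way. A call with a gripper value outside its range is refused whole. The fingers move at their own pace and stop on an object; FORCE is the grip in N (left out, the last holds). Time passes only in rows, so rows that do not move let the fingers close. It gives the time, the measured TCP pose, the force, the opening and the grip force at its end, in the units of the state.
- status.get_state(): the state, without advancing time (a new reading comes with each control period).
- optics.read_camera(name): name is "side" or "top" or "wrist"; returns a dict with "frame" (384x512x3 uint8, red, green, blue), "depth" (384x512 float32, m along the optical axis (not along the pixel's ray), 0 where there is no reading), "vfov" (degrees; the focal length in pixels is half the picture's height over the tangent of half this angle, whatever the lens; pixels are square), "cx", "cy" (the principal point, pixels), "k1" (the pictures are not rectified: a ray, as slopes to the right and down, at radius r is drawn at 1 + k1 r^2 times it, then the intrinsics apply), "origin" and "attitude" of the camera in the world. Camera axes: x right, y down, z forward; pixel columns grow to the right and rows downward; lengths in m; the calibration is good to about 2 mm. A picture is of the moment at which its call begins.
- hand_in(): hands the job in; it is judged then, once.
The state is a dict: "clock": time; "joint_pos": joint angles; "qvel": joint speeds; "tau": joint torques, N m; "tcp_pos": TCP position; "orientation": TCP orientation; "wrist_force": force on the tool from outside, world axes, zero at the start; "ft_torque": the same for the moment, N m; "finger_gap": finger opening in m; "grip_force": force on a finger pad.
Only numpy, scipy, OpenCV 4.12 (cv2) and the standard library are available. Lean on these libraries where they do the work, as an engineer would, in place of code of your own. Each camera call takes 0.05 s, during which the arm holds its last target. There are 200 camera calls.

## Working session

There is one attempt and no reset: what is moved stays moved. The work goes in short steps, Python scripts to look and compute and a shell command to move; the robot and the scene stay as the last step left them, time stands still between calls to the robot, and variables do not carry over. Pictures are saved under pics/ and viewed, at most 10 in all, crops included, and the job is handed in when it is done.

```bash
ls; mkdir -p pics; cat > h.py <<'E'
import numpy as np, cv2
from scipy.spatial.transform import Rotation as R
from workcell import status, optics, env
def rot(q): return R.from_quat([q[1],q[2],q[3],q[0]]).as_matrix()
def cam(n):
    c=optics.read_camera(n); a=np.asarray(c['attitude'],float)
    c['R']=a if a.shape==(3,3) else rot(a); c['f']=192/np.tan(np.radians(c['vfov'])/2); return c
def rays(c,uv):
    K=np.array([[c['f'],0,c['cx']],[0,c['f'],c['cy']],[0,0,1.]])
    p=cv2.undistortPoints(np.asarray(uv,float).reshape(-1,1,2),K,np.array([c['k1'],0,0,0.])).reshape(-1,2)
    return np.c_[p,np.ones(len(p))]
def cloud(c):
    v,u=np.mgrid[:384,:512]; r=rays(c,np.c_[u.ravel(),v.ravel()])
    return (np.asarray(c['origin'])+(r*c['depth'].reshape(-1,1))@c['R'].T).reshape(384,512,3)
def plane(c,uv,z):
    r=rays(c,uv)@c['R'].T; o=np.asarray(c['origin']); return o+r*((z-o[2])/r[:,2])[:,None]
E
python3 - <<'E'
from h import *
s=status.get_state(); print({k:np.round(v,3).tolist() for k,v in s.items()}, env.tip_reach)
for n in('side','top'):
    c=cam(n); cv2.imwrite(f'pics/{n}0.png',c['frame'][...,::-1]); print(n,c['vfov'],c['cx'],c['cy'],c['k1'],c['origin'],c['R'].round(3).tolist())
    np.savez(f'{n}0.npz',cl=cloud(c),fr=c['frame'])
E
```

```text
pics
{'clock': 0.0, 'joint_pos': [1.159, 0.314, 0.045, 1.304, 0.0, 1.431], 'qvel': [0.0, 0.001, -0.001, 0.001, 0.002, 0.0], 'tau': [0.001, -48.062, 29.853, 0.019, -0.0, -0.0], 'tcp_pos': [0.154, 0.554, 0.303], 'orientation': [-0.0, 0.135, 0.991, -0.001], 'wrist_force': [0.722, -1.027, -0.345], 'ft_torque': [-0.027, 0.001, -0.031], 'grip_force': 0.0, 'finger_gap': 0.085} 0.0726
side 55.852725637774356 259.09618658660264 189.82672961290092 0.022222682916727243 [0.26063952 0.71858167 0.90150759] [[-0.925, -0.249, 0.286], [-0.379, 0.613, -0.693], [-0.003, -0.75, -0.661]]
top 47.64618661863869 254.5206100236378 185.4389769456456 -0.006482158812995617 [ 0.31639143 -0.06294076  1.57714413] [[0.027, -0.983, 0.179], [-1.0, -0.025, 0.011], [-0.006, -0.18, -0.984]]
```

View pics/side0.png

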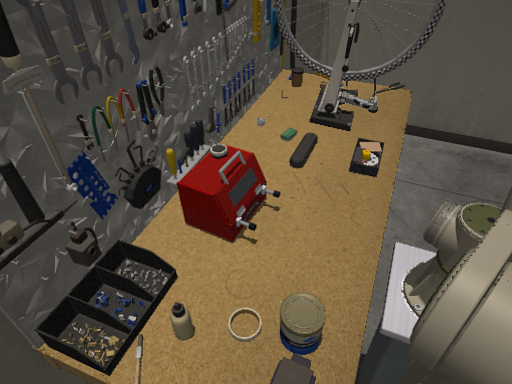

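View pics/top0.png

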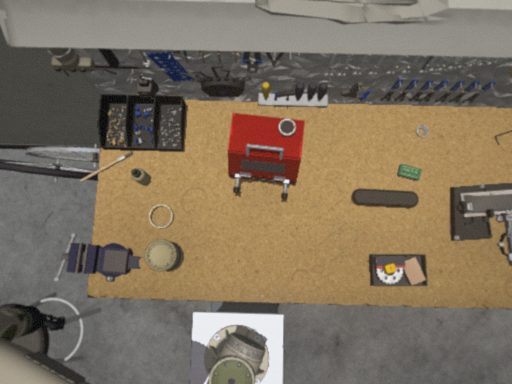

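The side view shows the red cabinet near (225,190) with its knobs at about (275,193) and (243,226). The top view shows the knobs at about (237,190) and (284,197), and the bar at (264,149). Next I measure these with depth.

```bash
python3 - <<'E'
from h import *
P=[]
for n in('top','side'):
    d=np.load(n+'0.npz'); cl=d['cl']; fr=d['fr'].astype(int); hsv=cv2.cvtColor(d['fr'],cv2.COLOR_RGB2HSV)
    red=((hsv[...,0]<8)|(hsv[...,0]>172))&(hsv[...,1]>150)&(hsv[...,2]>60)
    m=red&(cl[...,2]>0.15)
    n_,lab,st,ce=cv2.connectedComponentsWithStats(red.astype(np.uint8)); k=1+st[1:,4].argmax()
    top=red&(lab==k)&(abs(cl[...,2]-.185)<.006)
    q=cl[top]; print(n,'top n',len(q),q[:,2].mean(), cv2.minAreaRect(q[:,:2].astype(np.float32)))
    c0=q.mean(0); near=np.hypot(cl[...,0]-c0[0],cl[...,1]-c0[1])<.3
    dark=near&(hsv[...,2]<70)&(abs(cl[...,2]-.075)<.02)
    n_,lab,st,ce=cv2.connectedComponentsWithStats(dark.astype(np.uint8))
    for i in range(1,n_):
        if st[i,4]>5: print(' dark',ce[i].round(1),st[i,4],cl[lab==i].mean(0).round(4),cl[lab==i].max(0).round(3),cl[lab==i].min(0).round(3))
    bar=near&(hsv[...,1]<70)&(cl[...,2]>.212)&(cl[...,2]<.26)
    n_,lab,st,ce=cv2.connectedComponentsWithStats(bar.astype(np.uint8))
    for i in range(1,n_):
        if st[i,4]>8:
            b=cl[lab==i]; w,v=np.linalg.eigh(np.cov(b[:,:2].T)); print(' bar',ce[i].round(1),st[i,4],b.mean(0).round(4),b.max(0).round(3),b.min(0).round(3),'dir deg',np.degrees(np.arctan2(v[1,1],v[0,1])))
    im=d['fr']; 
    c=(slice(90,230),slice(200,330)) if n=='top' else (slice(120,260),slice(160,300))
    P.append(cv2.resize(im[c],(400,430),interpolation=cv2.INTER_CUBIC))
cv2.imwrite('pics/crop.png',np.hstack(P)[...,::-1])
E
```

```text
top top n 2286 0.18392305588999186 ((0.734001636505127, -0.08097365498542786), (0.24376116693019867, 0.14944860339164734), 84.75288391113281)
 dark [236.3 189.7] 24 [0.5732 0.0164 0.0779] [0.583 0.025 0.085] [0.565 0.008 0.072]
 dark [284.  195.7] 24 [ 0.5559 -0.1503  0.0795] [ 0.565 -0.143  0.085] [ 0.548 -0.158  0.074]
 bar [252.5  77. ] 1094 [ 0.9233 -0.032   0.2354] [0.937 0.157 0.26 ] [ 0.895 -0.299  0.212] dir deg 92.52195584322374
 bar [299.7  84.7] 21 [ 0.9089 -0.1893  0.2153] [ 0.919 -0.18   0.22 ] [ 0.898 -0.2    0.212] dir deg -162.12298323289616
 bar [312.5  85.5] 36 [ 0.9069 -0.2317  0.2156] [ 0.92  -0.22   0.221] [ 0.894 -0.244  0.212] dir deg 176.010899969886
 bar [323.2  85.4] 30 [ 0.908  -0.267   0.2165] [ 0.92  -0.257  0.223] [ 0.898 -0.276  0.212] dir deg 77.4023876345225
 bar [264.3 147.5] 143 [ 0.6871 -0.0764  0.2266] [ 0.698 -0.018  0.236] [ 0.673 -0.137  0.212] dir deg 85.10370574474456
side top n 1572 0.18707895638624536 ((0.7313131093978882, -0.08124685287475586), (0.2460058629512787, 0.15004055202007294), 84.9225845336914)
 dark [205.9 152.9] 10 [ 0.8843 -0.
[... 740 characters left out ...]
799] [0.586 0.028 0.088] [0.563 0.012 0.07 ]
 dark [124.6 226.3] 9 [0.9305 0.1735 0.0856] [0.936 0.18  0.094] [0.926 0.164 0.076]
 dark [148.6 254.2] 177 [0.8089 0.2273 0.0713] [0.854 0.23  0.092] [0.746 0.224 0.055]
 bar [149.5 156.4] 1481 [ 0.9228 -0.0063  0.2363] [0.939 0.183 0.26 ] [ 0.894 -0.276  0.212] dir deg 91.78818375537067
 bar [197.9 121. ] 30 [ 0.9064 -0.2648  0.2179] [ 0.923 -0.256  0.222] [ 0.894 -0.277  0.213] dir deg -171.00738360494643
 bar [186.7 132.1] 31 [ 0.9077 -0.1877  0.2156] [ 0.919 -0.178  0.22 ] [ 0.896 -0.2    0.212] dir deg -168.98553836792317
 bar [229.2 162.7] 124 [ 0.6848 -0.0701  0.2284] [ 0.697 -0.017  0.235] [ 0.671 -0.136  0.212] dir deg 84.67267049631417
```

View pics/crop.png

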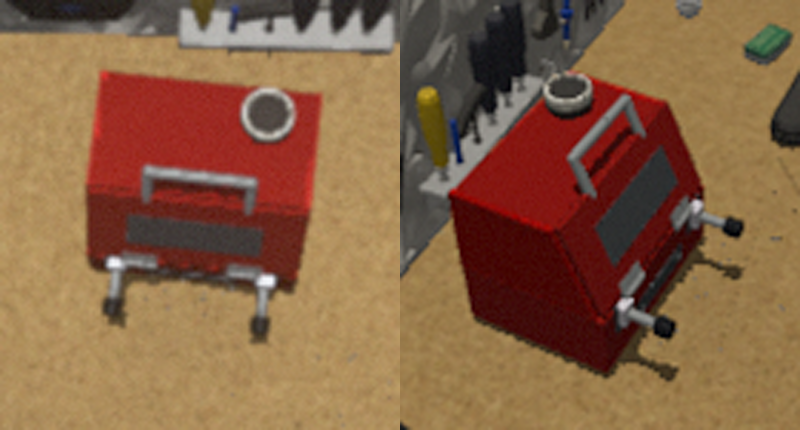

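The crop shows both knobs about equally far out, the D-handle above the flap, and the tin back right on the top. The measurements agree: yaw is about -5.1°, the hinge origin is about (0.618, -0.0705), and both knobs are about 53 mm in front of it. I turn and move above the left knob.

```bash
python3 -m handwheel '{"deltas": [[0.2,0,0,0,-0.52],[0.2,0,0,0,-0.52],[0.2,-0.65,-0.69,0,0],[0.2,-0.65,-0.69,0,0],[0.2,-0.65,-0.69,0,0],[0.2,-0.65,-0.69,0,0],[0.2,-0.65,-0.69,0,0],[0.2,-0.65,-0.69,0,0],[0.2,-0.65,-0.69,0,0],[0.2,-0.65,-0.69,0,0],[0.2,-0.65,-0.69,0,0],[0.2,-0.65,-0.69,0,0],[0.2,-0.65,-0.69,0,0],[0.2,-0.65,-0.69,0,0],[0.2,-0.65,-0.69,0,0],[0.2,-0.65,-0.69,0,0],[0.2,-0.65,-0.69,0,0],[0.2,-0.65,-0.69,0,0]]}' 40
cat > s.py <<'E'
from h import *
s=status.get_state(); A=rot(s['orientation']); O=np.array([.6179,-.0705,0]); y=np.radians(-5.15); ex=np.array([np.cos(y),np.sin(y),0]); ey=np.array([-ex[1],ex[0],0]); ez=np.array([0,0,1])
g=s['tcp_pos']+.054*A[:,2]; print('t',round(s['clock'],2),'grasp in cabinet mm',[round(1000*float((g-O)@e),1) for e in(ex,ey,ez)],'tooly yaw',np.degrees(np.arctan2(A[1,1],A[0,1])).round(2),'z',A[:,2].round(3),'gap',round(1000*s['finger_gap'],1),'grip',round(s['grip_force'],1),'F',np.round(s['wrist_force'],1),'j',np.round(s['joint_pos'],2))
E
python3 s.py
```

```text
clock: 2.35
tcp_pos: [0.5293, 0.0755, 0.3035]
orientation: [-0.0, 0.045, 0.999, 0.0]
wrist_force: [0.4, 0.7, -0.2]
finger_gap: 0.0509
grip_force: 0.0
t 2.35 grasp in cabinet mm [-101.4, 137.5, 249.5] tooly yaw 84.82 z [-0.001  0.    -1.   ] gap 50.9 grip 0.0 F [ 0.4  0.7 -0.2] j [-0.01  0.24 -0.06  1.28  0.    0.08]
```

```bash
python3 -m handwheel '{"deltas": [[0.2,0,0,0,0],[0.2,0,0,0,0]]}' >/dev/null; python3 s.py; python3 - <<'E'
from h import *
c=cam('wrist'); cl=cloud(c); cv2.imwrite('pics/w0.png',c['frame'][...,::-1])
O=np.array([.6179,-.0705,0]); y=np.radians(-5.15); ex=np.array([np.cos(y),np.sin(y),0]); ey=np.array([-ex[1],ex[0],0])
hsv=cv2.cvtColor(c['frame'],cv2.COLOR_RGB2HSV)
L=np.stack([(cl-O)@ex,(cl-O)@ey,cl[...,2]],-1)
m=(hsv[...,2]<70)&(abs(cl[...,2]-.075)<.02)&(L[...,0]<-.035)&(L[...,0]>-.09)
n,lab,st,ce=cv2.connectedComponentsWithStats(m.astype(np.uint8))
for i in range(1,n):
    if st[i,4]>30: print(ce[i].round(),st[i,4],np.median(L[lab==i],0).round(4),np.percentile(L[lab==i],[2,98],axis=0).round(4).tolist())
E
```

```text
t 2.6 grasp in cabinet mm [-102.5, 138.6, 249.4] tooly yaw 84.8 z [-0.002  0.    -1.   ] gap 51.1 grip 0.0 F [ 0.6  0.4 -0.8] j [-0.01  0.23 -0.06  1.28  0.    0.08]
[ 39. 224.] 488 [-0.053  -0.0798  0.0797] [[-0.0612, -0.0918, 0.0687], [-0.042, -0.0741, 0.0836]]
[202. 225.] 419 [-0.0533  0.0873  0.0802] [[-0.059, 0.0759, 0.0664], [-0.0411, 0.0955, 0.0835]]
```

View pics/w0.png

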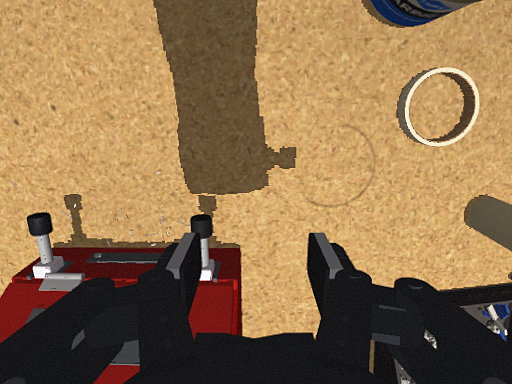

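The wrist view shows both knobs at (39,224) and (202,225). They are where I predicted, within 1 to 2 mm. I go down on the left one.

```bash
python3 -m handwheel '{"deltas": [[0.2,-0.42,-0.44,0,0],[0.2,-0.42,-0.44,0,0],[0.2,-0.42,-0.43,0,0],[0.2,0,0,0.55,0],[0.2,0,0,0.55,0],[0.2,0,0,0.55,0],[0.2,0,0,0.55,0],[0.2,0,0,0.55,0],[0.2,0,0,0.55,0],[0.2,0,0,0.55,0],[0.2,0,0,0.3,0],[0.2,0,0,0,0],[0.2,0,0,0,0]]}' >/dev/null; python3 s.py
```

```text
t 4.28 grasp in cabinet mm [-50.7, 85.9, 84.7] tooly yaw 84.82 z [ 0.001 -0.    -1.   ] gap 51.3 grip 0.0 F [ 0.2 -0.5 -0.8] j [-0.11  0.41 -0.23  0.93  0.   -0.02]
```

```bash
python3 -m handwheel '{"deltas": [[0.2,0,0,0.16,0],[0.2,0,0,0.15,0],[-1,0,0,0,0],[-1,0,0,0,0],[-1,0,0,0,0],[-1,0,0,0,0],[-1,0,0,0,0]]}' 40 >/dev/null; python3 s.py
```

```text
t 5.15 grasp in cabinet mm [-51.7, 84.4, 71.6] tooly yaw 84.76 z [-0.001 -0.003 -1.   ] gap 20.7 grip 39.1 F [-0.4 -6.5  0. ] j [-0.11  0.43 -0.25  0.9  -0.   -0.01]
```

```bash
python3 -m handwheel '{"deltas": [[-1,0.1,-0.03,0,0],[-1,0.2,0,0,0],[-1,0.2,0,0,0],[-1,0.2,0,0,0],[-1,0.2,0,0,0],[-1,0.2,0,0,0],[-1,0.2,0,0,0],[-1,0.2,0,0,0],[-1,0.2,0,0,0],[-1,0.15,0,0,0],[-1,0,0,0,0]]}' >/dev/null; python3 s.py
```

```text
t 6.53 grasp in cabinet mm [-126.3, 84.2, 71.6] tooly yaw 84.8 z [-0.    -0.002 -1.   ] gap 20.5 grip 39.8 F [ 0.6 -6.3 -1.7] j [-0.11  0.3  -0.44  0.83 -0.   -0.02]
```

```bash
python3 -m handwheel '{"deltas": [[-1,0.08,0,0,0],[-1,0.06,0,0,0],[-1,0,0,0,0]]}' >/dev/null; python3 s.py
```

```text
t 6.9 grasp in cabinet mm [-126.5, 84.2, 71.8] tooly yaw 84.8 z [ 0.009 -0.002 -1.   ] gap 20.3 grip 40.0 F [ 14.9  -5.7 -17. ] j [-0.11  0.29 -0.45  0.82 -0.   -0.02]
```

```bash
python3 -m handwheel '{"deltas": [[-1,-0.12,0.03,0,0],[0.2,0,0,0,0],[0.2,0,0,0,0],[0.2,0,0,0,0],[0.2,0,0,-0.5,0],[0.2,0,0,-0.5,0],[0.2,0,0,-0.5,0],[0.2,0,-0.6,0,0],[0.2,0,-0.6,0,0],[0.2,0,-0.6,0,0],[0.2,0,-0.6,0,0],[0.2,0,-0.6,0,0],[0.2,0,-0.6,0,0],[0.2,0,-0.6,0,0],[0.2,-0.6,0,0,0],[0.2,-0.6,0,0,0],[0.2,-0.6,0,0,0],[0.2,0,0,0,0],[0.2,0,0,0,0]]}' >/dev/null; python3 s.py
```

```text
t 9.28 grasp in cabinet mm [-55.3, -81.4, 131.2] tooly yaw 84.85 z [-0.001  0.001 -1.   ] gap 51.4 grip 0.0 F [0.3 0.2 0.3] j [-0.4   0.37 -0.16  1.03  0.   -0.31]
```

```bash
python3 -m handwheel '{"deltas": [[0.2,-0.08,-0.11,0.4,0],[0.2,0,0,0.4,0],[0.2,0,0,0.4,0],[0.2,0,0,0.29,0],[0.2,0,0,0,0],[-1,0,0,0,0],[-1,0,0,0,0],[-1,0,0,0,0],[-1,0,0,0,0],[-1,0,0,0,0]]}' 40 >/dev/null; python3 s.py
```

```text
t 10.53 grasp in cabinet mm [-50.6, -85.8, 72.6] tooly yaw 84.86 z [ 0.002  0.001 -1.   ] gap 20.5 grip 39.4 F [-0.2  4.8  5.4] j [-0.4   0.43 -0.23  0.9   0.   -0.31]
```

```bash
python3 -m handwheel '{"deltas": [[-1,0.1,0.03,0,0],[-1,0.2,0,0,0],[-1,0.2,0,0,0],[-1,0.2,0,0,0],[-1,0.2,0,0,0],[-1,0.2,0,0,0],[-1,0.2,0,0,0],[-1,0.2,0,0,0],[-1,0.2,0,0,0],[-1,0.15,0,0,0],[-1,0.08,0,0,0],[-1,0.08,0,0,0],[-1,0,0,0,0]]}' >/dev/null; python3 s.py
```

```text
t 12.15 grasp in cabinet mm [-123.2, -86.0, 72.9] tooly yaw 84.88 z [ 0.017 -0.001 -1.   ] gap 20.8 grip 40.3 F [ 25.9   0.9 -15.3] j [-0.45  0.3  -0.43  0.82  0.01 -0.36]
```

```bash
python3 -m handwheel '{"deltas": [[-1,-0.15,0,0,0],[0.2,0,0,0,0],[0.2,0,0,0,0],[0.2,0,0,0,0],[0.2,0,0,-0.7,0],[0.2,0,0,-0.9,0],[0.2,0,0,-0.9,0],[0.2,0,0,-0.9,0],[0.2,0,0,-0.9,0],[0.2,0,0,-0.9,0],[0,0,0.7,0,0.9],[0,0,0,0,0.9],[0,0,0,0,0.9],[0,0,0,0,0.9],[0,0,0,0,0.9],[0,0,0,0,0.9],[0,0,0,0,0.9],[0,0,0,0,0.9],[0,0,0,0,0.9],[0,0,0,0,0.9]]}' >/dev/null; python3 -m handwheel '{"deltas": [[0,0,0,0,0.0]]}' >/dev/null; python3 s.py
python3 - <<'E'
from h import *
O=np.array([.6179,-.0705,0]); y=np.radians(-5.15); ex=np.array([np.cos(y),np.sin(y),0]); ey=np.array([-ex[1],ex[0],0])
for k in ('top','side','wrist'):
    c=cam(k); cl=cloud(c); cv2.imwrite(f'pics/{k}1.png',c['frame'][...,::-1])
    hsv=cv2.cvtColor(c['frame'],cv2.COLOR_RGB2HSV)
    L=np.stack([(cl-O)@ex,(cl-O)@ey,cl[...,2]],-1)
    m=(hsv[...,2]<70)&(abs(cl[...,2]-.075)<.02)&(L[...,0]<-.035)&(L[...,0]>-.17)&(abs(L[...,1])<.12)
    b=(hsv[...,1]<70)&(abs(L[...,2]-.224)<.02)&(abs(L[...,0]-.07)<.025)&(abs(L[...,1])<.07)
    for nm,q in(('knob',m),('bar',b)):
        n,lab,st,ce=cv2.connectedComponentsWithStats(q.astype(np.uint8))
        for i in range(1,n):
            if st[i,4]>12: print(k,nm,ce[i].round(),st[i,4],np.median(L[lab==i],0).round(4),np.percentile(L[lab==i],[2,98],axis=0).round(4).tolist())
E
```

```text
t 14.78 grasp in cabinet mm [-126.1, -57.1, 279.6] tooly yaw -5.09 z [-0.001  0.    -1.   ] gap 42.6 grip 0.0 F [ 0.4 -0.3  0.8] j [-0.39  0.16 -0.08  1.33 -0.    1.27]
top knob [234. 211.] 23 [-0.1267  0.0813  0.0799] [[-0.1344, 0.0743, 0.0726], [-0.1195, 0.089, 0.0865]]
top bar [264. 148.] 155 [0.0691 0.0015 0.2266] [[0.0599, -0.0573, 0.2092], [0.0763, 0.0586, 0.2329]]
side knob [295. 200.] 34 [-0.1262 -0.0806  0.0799] [[-0.136, -0.0899, 0.0696], [-0.1126, -0.0757, 0.0854]]
side knob [274. 234.] 44 [-0.1272  0.0886  0.0813] [[-0.1361, 0.0802, 0.0714], [-0.117, 0.094, 0.0866]]
side bar [229. 164.] 141 [0.0659 0.0127 0.2296] [[0.0546, -0.0554, 0.2061], [0.0722, 0.0587, 0.2347]]
wrist knob [256.  26.] 391 [-0.1222  0.0801  0.0807] [[-0.1324, 0.0738, 0.0727], [-0.1137, 0.0928, 0.0833]]
wrist knob [256. 195.] 346 [-0.1234 -0.0825  0.0811] [[-0.1319, -0.0939, 0.073], [-0.1138, -0.0749, 0.0836]]
```

View pics/side1.png

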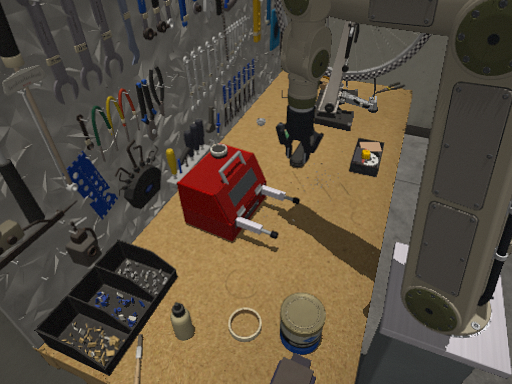

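The side view shows both supports fully out, with knobs at (295,200) and (274,234), and the flap still shut. I move over the bar.

```bash
python3 -m handwheel '{"deltas": [[0,0.2,0.7,0,0],[0,0.2,0.7,0,0],[0,0.2,0.7,0,0],[0,0.2,0.7,0,0],[0,0.2,0.7,0,0],[0,0.2,0.7,0,0],[0,0.2,0.7,0,0],[0,0,0,0,0],[0,0,0,0,0]]}' >/dev/null; python3 s.py
python3 - <<'E'
from h import *
c=cam('wrist'); cl=cloud(c); cv2.imwrite('pics/wrist2.png',c['frame'][...,::-1])
E
```

```text
t 16.05 grasp in cabinet mm [69.9, -1.2, 279.5] tooly yaw -5.13 z [-0.001  0.    -1.   ] gap 42.4 grip 0.0 F [-0.6  0.  -0.1] j [-0.23  0.56  0.5   1.51 -0.    1.43]
```

View pics/wrist2.png

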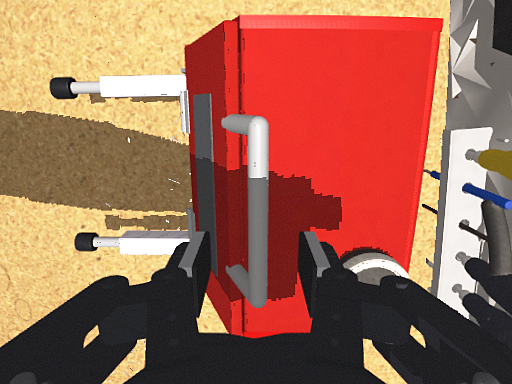

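The wrist view shows the bar along column 258, centred between the pads (200 and 312), and the tin at (370,265). I check the tin's clearance before going down.

```bash
python3 - <<'E'
from h import *
c=cam('top'); p=plane(c,[[287.5,127.5]],.209); O=np.array([.6179,-.0705,0]); y=np.radians(-5.15); ex=np.array([np.cos(y),np.sin(y),0]); ey=np.array([-ex[1],ex[0],0])
print((p-O)@ex,(p-O)@ey)
E
```

```text
[0.15045034] [-0.06733736]
```

```bash
python3 -m handwheel '{"deltas": [[0,0,0,0.4,0],[0,0,0,0.4,0],[0,0,0,0.4,0],[0,0,0,0.18,0],[0,0,0,0,0],[-1,0,0,0,0],[-1,0,0,0,0],[-1,0,0,0,0],[-1,0,0,0,0],[-1,0,0,0,0]]}' 40 >/dev/null; python3 s.py
```

```text
t 17.4 grasp in cabinet mm [71.3, -1.2, 225.6] tooly yaw -5.17 z [ 0.002 -0.    -1.   ] gap 10.4 grip 39.2 F [ 3.  -0.2  5.2] j [-0.23  0.56  0.36  1.37  0.    1.43]
```

```bash
python3 - <<'E'
import numpy as np
th=np.radians(np.r_[63.3,65.3:166:5,168.3,171.3,174.2,176.2,178.2]); x=156.08*np.cos(th);z=156.08*np.sin(th)
for i in range(1,len(th)): print(round(np.degrees(th[i]),1),round((x[i]-x[i-1])/40,3),round(-(z[i]-z[i-1])/40,3),x[i].round(1),(85+z[i]).round(1))
E
```

```text
65.3 -0.123 -0.059 65.2 226.8
70.3 -0.315 -0.129 52.6 231.9
75.3 -0.325 -0.101 39.6 236.0
80.3 -0.333 -0.072 26.3 238.8
85.3 -0.338 -0.043 12.8 240.6
90.3 -0.34 -0.013 -0.8 241.1
95.3 -0.34 0.017 -14.4 240.4
100.3 -0.337 0.046 -27.9 238.6
105.3 -0.332 0.075 -41.2 235.5
110.3 -0.324 0.104 -54.1 231.4
115.3 -0.314 0.132 -66.7 226.1
120.3 -0.301 0.159 -78.7 219.8
125.3 -0.286 0.184 -90.2 212.4
130.3 -0.269 0.209 -101.0 204.0
135.3 -0.25 0.231 -110.9 194.8
140.3 -0.229 0.252 -120.1 184.7
145.3 -0.206 0.271 -128.3 173.9
150.3 -0.181 0.288 -135.6 162.3
155.3 -0.156 0.303 -141.8 150.2
160.3 -0.129 0.315 -146.9 137.6
165.3 -0.101 0.325 -151.0 124.6
168.3 -0.047 0.199 -152.8 116.7
171.3 -0.036 0.201 -154.3 108.6
174.2 -0.025 0.196 -155.3 100.8
176.2 -0.011 0.136 -155.7 95.3
178.2 -0.007 0.136 -156.0 89.9
```

```bash
python3 -m handwheel '{"deltas": [[-1,0,-0.12,-0.06,0],[-1,0,-0.315,-0.13,0],[-1,0,-0.325,-0.1,0],[-1,0,-0.333,-0.07,0],[-1,0,-0.338,-0.043,0],[-1,0,-0.34,-0.013,0],[-1,0,-0.34,0.017,0],[-1,0,-0.337,0.046,0],[-1,0,0,0,0]]}' >/dev/null; python3 s.py
```

```text
t 18.52 grasp in cabinet mm [-29.5, -1.4, 238.9] tooly yaw -5.2 z [-0.003 -0.    -1.   ] gap 10.5 grip 40.8 F [-1.9 -1.4  4.5] j [-0.25  0.35  0.07  1.3  -0.    1.41]
```

Tracking the arc with small forces, so I continue.

```bash
python3 -m handwheel '{"deltas": [[-1,0,-0.332,0.075,0],[-1,0,-0.324,0.104,0],[-1,0,-0.314,0.132,0],[-1,0,-0.3,0.159,0],[-1,0,-0.286,0.184,0],[-1,0,-0.27,0.21,0],[-1,0,-0.25,0.23,0],[-1,0,-0.23,0.25,0],[-1,0,0,0,0]]}' >/dev/null; python3 s.py
```

```text
t 19.65 grasp in cabinet mm [-120.6, -1.2, 183.8] tooly yaw -5.2 z [-0.003  0.    -1.   ] gap 10.4 grip 39.7 F [ 1.7 -3.2 -2. ] j [-0.28  0.2  -0.26  1.11 -0.    1.38]
```

```bash
python3 -m handwheel '{"deltas": [[-1,0,-0.206,0.27,0],[-1,0,-0.18,0.288,0],[-1,0,-0.156,0.3,0],[-1,0,-0.13,0.315,0],[-1,0,-0.1,0.325,0],[-1,0,-0.047,0.2,0],[-1,0,-0.036,0.2,0],[-1,0,0,0,0]]}' >/dev/null; python3 s.py
```

```text
t 20.65 grasp in cabinet mm [-153.3, -1.2, 108.5] tooly yaw -5.18 z [ 0.001 -0.    -1.   ] gap 10.5 grip 39.0 F [ 4.6 -3.6 -2.1] j [-0.3   0.21 -0.46  0.9   0.    1.37]
```

```bash
python3 -m handwheel '{"deltas": [[-1,0,-0.02,0.1,0],[-1,0,-0.01,0.1,0],[-1,0,-0.01,0.1,0],[-1,0,0,0.08,0],[-1,0,0,0.05,0],[-1,0,0,0,0],[-1,0,0,0,0]]}' >/dev/null; python3 s.py
```

```text
t 21.52 grasp in cabinet mm [-154.5, -1.2, 93.2] tooly yaw -5.16 z [ 0.002 -0.001 -1.   ] gap 10.9 grip 40.4 F [ 1.1 -2.2 10.2] j [-0.3   0.22 -0.49  0.86  0.    1.36]
```

```bash
python3 -m handwheel '{"deltas": [[-1,0,0,0.05,0],[-1,0,0,0,0],[-1,0,0,0,0]]}' >/dev/null; python3 s.py
python3 - <<'E'
from h import *
O=np.array([.6179,-.0705,0]); y=np.radians(-5.15); ex=np.array([np.cos(y),np.sin(y),0]); ey=np.array([-ex[1],ex[0],0])
c=cam('side'); cl=cloud(c); L=np.stack([(cl-O)@ex,(cl-O)@ey,cl[...,2]],-1)
hsv=cv2.cvtColor(c['frame'],cv2.COLOR_RGB2HSV); cv2.imwrite('pics/side3.png',c['frame'][60:300,140:400,::-1].repeat(2,0).repeat(2,1))
red=((hsv[...,0]<8)|(hsv[...,0]>172))&(hsv[...,1]>120)&(L[...,0]<-.02)&(L[...,0]>-.115)&(abs(L[...,1])<.115)&(abs(L[...,2]-.09)<.03)
q=L[red]; print(len(q)); print(np.linalg.lstsq(np.c_[q[:,:2],np.ones(len(q))],q[:,2],rcond=None)[0], q[:,2].mean())
E
```

```text
t 21.9 grasp in cabinet mm [-154.4, -1.2, 92.7] tooly yaw -5.15 z [ 0.003 -0.001 -1.   ] gap 10.3 grip 41.8 F [-3.6 -1.2 24.4] j [-0.3   0.22 -0.49  0.86  0.    1.36]
258
[-0.00376913 -0.00456458  0.09641659] 0.09643085555557761
```

View pics/side3.png

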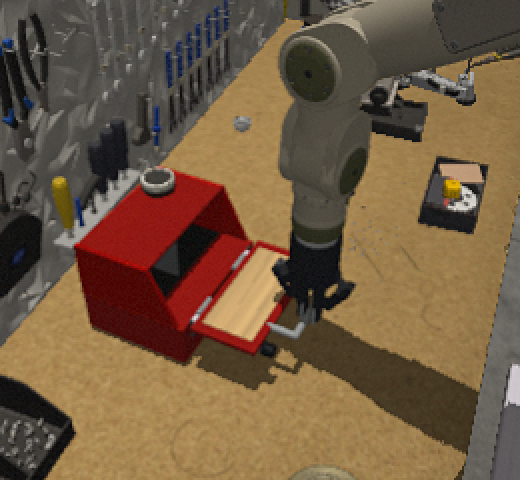

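The side view shows the flap lying level (fitted slope under 0.5%, inner face at 96 mm) on the supports. I take the load off, open the gripper a little, and lift.

```bash
python3 -m handwheel '{"deltas": [[-1,0,0,-0.07,0],[-0.25,0,0,0,0],[-0.25,0,0,0,0],[-0.25,0,0,0,0],[-0.25,0,0,0,0],[-0.25,0,0,-0.2,0],[-0.25,0,0,-0.3,0]]}' >/dev/null; python3 s.py
```

```text
t 22.82 grasp in cabinet mm [-155.7, -1.0, 113.2] tooly yaw -5.17 z [-0.001  0.    -1.   ] gap 32.2 grip 0.0 F [ 0.3 -0.1 -0.6] j [-0.3   0.2  -0.46  0.91  0.    1.36]
```

```bash
python3 -m handwheel '{"deltas": [[-0.25,0,0,-0.5,0],[-0.25,0,0,-0.7,0],[-0.25,0,0,-0.7,0],[-0.25,0,0,-0.7,0],[-0.25,0,0,-0.7,0],[-0.25,0,0,0,0],[-0.25,0,0,0,0],[-0.25,0,0,0,0],[-0.25,0,0,0,0]]}' >/dev/null; python3 s.py
python3 - <<'E'
from h import *
O=np.array([.6179,-.0705,0]); y=np.radians(-5.15); ex=np.array([np.cos(y),np.sin(y),0]); ey=np.array([-ex[1],ex[0],0])
c=cam('side'); cl=cloud(c); L=np.stack([(cl-O)@ex,(cl-O)@ey,cl[...,2]],-1)
hsv=cv2.cvtColor(c['frame'],cv2.COLOR_RGB2HSV); cv2.imwrite('pics/side4.png',c['frame'][...,::-1])
red=((hsv[...,0]<8)|(hsv[...,0]>172))&(hsv[...,1]>120)&(L[...,0]<-.02)&(L[...,0]>-.115)&(abs(L[...,1])<.115)&(abs(L[...,2]-.09)<.03)
q=L[red]; print(len(q)); print(np.linalg.lstsq(np.c_[q[:,:2],np.ones(len(q))],q[:,2],rcond=None)[0], q[:,2].mean())
E
```

```text
t 23.95 grasp in cabinet mm [-156.0, -1.0, 243.9] tooly yaw -5.17 z [-0.002  0.001 -1.   ] gap 32.4 grip 0.0 F [ 0.1 -0.4  0.4] j [-0.3   0.11 -0.23  1.24  0.    1.36]
339
[-0.00801821 -0.00476025  0.09652309] 0.097052963207284
```

View pics/side4.png

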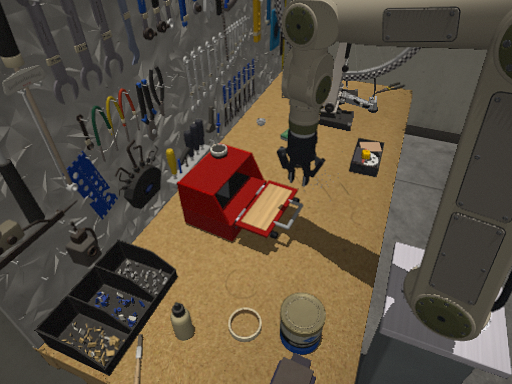

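The side view shows the flap level at about (265,208), the gripper clear above it, and the tin, bottle, tape and tub where they were.

```bash
python3 -c "
from workcell import hand_in
print(hand_in())"
```

```text
the job is handed in; nothing more can be done
None
```

I pulled both supports out to their stops with the flap shut, lowered the flap gently until it lay level on them, let go, and handed the job in at about 24 s; the tin, bottle, tape and tub look unmoved in the last picture, which did not show the black case (the arm was in the way).

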